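# Put two cleaned aquarium filters back together

## Task

Two aquarium filters, a large and a small one, have been washed out and their parts lie about the board: put each filter back together, its media basket down into the housing of its own size and then its pump head on top, seated flat on the rim all round. Set every part down without dropping it, and leave the other things on the board where they are.

Things in the scene. Friction and masses are not known exactly. Their poses are not given: they have to be found in the camera images.
- housing_large: large filter housing: empty dark plastic box, open at the top, 100 (x) by 76 (y) mm, 105 mm high to the rim, intake slots low on its end faces. Walls 3 mm, inside 94 by 70 mm, inner floor 8 mm above the board. Fixed by suction feet. Origin: centre of the underside; z up, x along the long side.
- housing_small: small filter housing: empty dark plastic box, open at the top, 78 (x) by 60 (y) mm, 80 mm high to the rim, intake slots low on its end faces. Walls 3 mm, inside 72 by 54 mm, inner floor 8 mm above the board. Fixed by suction feet. Origin: centre of the underside; z up, x along the long side.
- basket_large: large media basket: dark grid basket of cream ceramic tubes, 78 (x) by 54 (y) mm, 84 mm high; over its middle an upright bail: grip bar along x, 48 long, 10 wide, 10 thick, top 117 mm above the underside. Fits its housing with 8 mm to spare each side, either way round; handle then 20 mm above the rim. 340 g. Origin: centre of underside; z up, x along the long side.
- basket_small: small media basket: dark grid basket of cream ceramic tubes, 56 (x) by 38 (y) mm, 60 mm high; over its middle an upright bail: grip bar along x, 34 long, 10 wide, 10 thick, top 92 mm above the underside. Fits its housing with 8 mm to spare each side, either way round; handle then 20 mm above the rim. 190 g. Origin: centre of underside; z up, x along the long side.
- head_large: large pump head: dark grey, 100 (x) by 76 (y) mm like its housing. From the underside up: lip 84 by 60, 8 mm deep, goes inside the rim; hollow shell 8-36 mm, its step rests on the rim; flat-sided motor block 60 (x) by 44 (y), 36-70 mm, dial to 77, grey nozzle to -x. Fits either way round. 420 g. Origin: centre of the lip's underside; z up, x along the long side.
- head_small: small pump head: dark grey, 78 (x) by 60 (y) mm like its housing. From the underside up: lip 62 by 44, 8 mm deep, goes inside the rim; hollow shell 8-36 mm, its step rests on the rim; flat-sided motor block 46 (x) by 36 (y), 36-70 mm, dial to 77, grey nozzle to -x. Fits either way round. 280 g. Origin: centre of the lip's underside; z up, x along the long side.
- food_tin: Round fish-food tin, 42 mm across, 58 mm high; not part of the job. Origin: centre of the underside.
- scraper: Magnetic glass scraper, black block 46 by 28 mm with a grip on top, 36 mm high; not part of the job. Origin: centre of the underside.
- conditioner: White bottle of water conditioner, 48 mm across, 125 mm high, at the right edge of the parts; not part of the job. Origin: centre of the underside.
- brush: Tube-cleaning brush, 180 mm long, 24 mm thick, blue handle and white bristles, lying at the left edge of the parts; not part of the job. Origin: on the board under its middle; x along it, handle to -x.
Things that resemble listed ones, but are neither listed nor needed, are in the scene too. What is shaped like the basket_large but blue is not meant.

How it is judged:
By the outcome, as a careful person would: the job done as asked, in the order asked, and still so for the second after the job is handed in, with the robot touching nothing.
It also fails if it takes over 112 s, if anything falls off the work surface, if the arm or the gripper's body presses on something with over 40 N, if the wrist force passes 120 N, or if a joint passes its speed limit or range.

## Robot

A 6-joint arm with a two-finger parallel gripper is mounted at the origin on the work surface. World frame = base frame: x ahead of the robot, y to its left, z up, the work surface at z = 0. Lengths are in mm, angles in rad, forces in N, time in s.
With the tool pointing down it reaches from about 350 to 975 mm from the base axis. Payload 7.1 kg.
Tool frame: the origin (TCP) lies midway between the tips of the shut fingers; the grasp point (between the pads) lies 19 mm behind it (ctrl.grip_depth is the distance from the TCP to the grasp point, in mm); z points along the fingers, y is the line along which they close (so a half turn about z gives the same grasp; the last joint's range is limited). The gripper opens to 88 mm and grips with 3 to 60 N. Pads are 20 mm wide; open, the fingers measure 115 mm over their backs; the gripper's body (75 mm by 178 mm) begins 61 mm behind the grasp point.
Start: joints at [-1.3, 0.423, 1.63, -0, 1.089, -0.019], TCP at [178.618, -598.916, 222.675] pointing down, gripper open.
Joint ranges: [-3, 3], [-0.9, 2.11], [0.09, 2.58], [-1.31, 4.45], [0.11, 2.69], [-2.54, 2.54]. Speed limits (rad/s): [2.39, 2.39, 3.01, 3.14, 3.14, 3.14].

## Interface

Orientations are given as a rotation vector (axis times angle).
In Python, from workcell import ctrl, cams gives the robot as it stands.
- The arm moves only by the tool move_arm, never from a script. Its argument "steps" is a list of rows, each a list of 3 entries, a list of its own where there are three numbers: the shift along the tool's x, y, z in units of 25 mm (1.0 is 25 mm), then the turn about the tool's z in units of 5 degrees (1.0 is 5 degrees), then the closure, from 0 (fully open) to 1 (shut). A call has 1 to 20 rows; each row shifts and turns the commanded pose from where the row before left it, along the tool's axes as they then stand; what a row does not reach is not made up. A row lasts 1/12 s, in which the tool goes at most 41.7 mm and 7.16 degrees, less where a joint would pass 70% of its speed; a pose out of reach is approached as far as the arm can. A call is refused whole if a number of a shift passes 1 or a number of a turn 1, either way. A call with a gripper value outside its range is refused whole. The fingers move at their own pace and stop on an object; the grip force is fixed at half the most. Time passes only in rows, so rows that do not move let the fingers close. It gives the time, the measured TCP pose, the force, the opening and the grip force at its end, in the units of the state.
- ctrl.get_obs(): the state, without advancing time (a new reading comes with each control period).
- cams.get_image(name): name is "side" or "top" or "wrist"; returns a dict with "image" (384x512x3 uint8, red, green, blue), "camera_matrix" (3x3 intrinsics, pixels), "xyz" and "rotation" of the camera in the world; the wrist camera has in their place "mount" (4x4, takes a point from camera to tool coordinates, whose origin is the TCP and whose axes are the flange's). Camera axes: x right, y down, z forward; pixel columns grow to the right and rows downward; lengths in mm; the calibration is good to about 2 mm. A picture is of the moment at which its call begins: read the wrist's pose just before it. There is no depth.
- ctrl.close_job(): hands the job in; it is judged then, once.
Trained networks look in the newest picture that a camera, given by its name, has taken for a name from the list of things; names that differ only in an ending like _2 or _b are one class to them, and where a whole thing is asked for, a point or a joint stands for the part that bears it (a point fixed in the world has none). Each returns a list of dicts, best first, with "p" (0 to 1); they miss things now and then, are a little off and sometimes report something else, mostly with a low value. They report only what shows in the picture. A call takes as long as a camera call. They do not tell look-alikes from the thing itself.
- cams.boxes_of(camera, thing): "rect" ([centre column, centre row, width, height] in pixels, round what is visible of it).
- cams.cut_out(camera, thing): "pixels" (384x512 bool, what is visible of it) and "rect" ([centre column, centre row, width, height] in pixels, round what is visible of it).
The state is a dict: "t": time; "qpos": joint angles; "qvel": joint speeds; "joint_torque": joint torques, N m; "ee_pos": TCP position; "orientation": TCP orientation; "ft_force": force on the tool from outside, world axes, zero at the start; "moment": the same for the moment, N m; "width": finger opening in mm; "grasp_force": force on a finger pad.
Only numpy, scipy, OpenCV 4.12 (cv2) and the standard library are available. Lean on these libraries where they do the work, as an engineer would, in place of code of your own. Each camera call takes 0.05 s, during which the arm holds its last target. There are 200 camera calls.

## Working session

There is one attempt and no reset: what is moved stays moved. The work goes in short steps, Python scripts to look and compute and a tool call to move; the robot and the scene stay as the last step left them, time stands still between calls to the robot, and variables do not carry over. Pictures are saved under pics/ and viewed, at most 14 in all, crops included, and the job is handed in when it is done.

Besides the shell and the picture viewer there is one more tool, called by a JSON object that holds its "fn" and its "kwargs", one argument or row to a line. move_arm: Moves the arm, as the interface text tells. Its arguments: {"type":"object","properties":{"steps":{"type":"array"}},"required":["steps"]}

```bash
mkdir -p pics; cat > h.py <<'E'
import numpy as np, cv2
from scipy.spatial.transform import Rotation as R
from workcell import ctrl, cams
def snap(n,f):
    o=ctrl.get_obs(); d=cams.get_image(n); cv2.imwrite(f'pics/{f}.png',d['image'][:,:,::-1]); 
    K=np.array(d['camera_matrix'])
    if 'mount' in d:
        T=np.eye(4);T[:3,:3]=R.from_rotvec(o['orientation']).as_matrix();T[:3,3]=o['ee_pos']
        C=T@np.array(d['mount']); return d['image'],K,C[:3,3],C[:3,:3]
    return d['image'],K,np.array(d['xyz']),np.array(d['rotation'])
def ray(c,u,v,z):
    _,K,p,Q=c; r=Q@np.linalg.solve(K,[u,v,1]); return p+r*(z-p[2])/r[2]
def proj(c,P):
    _,K,p,Q=c; q=K@(Q.T@(np.array(P,float)-p)); return q[:2]/q[2]
E
python3 - <<'E'
from h import *
for n in('top','side'):
    c=snap(n,n+'0'); print(n,c[1].tolist(),c[2],c[3].tolist())
    for t in 'housing_large housing_small basket_large basket_small head_large head_small food_tin scraper conditioner brush'.split():
        print(t,[(np.round(b['rect']).tolist(),round(b['p'],2)) for b in cams.boxes_of(n,t)])
o=ctrl.get_obs();print(o)
E
```

```text
top [[365.8741469795785, 0.0, 251.66543922487025], [0.0, 365.8741469795785, 189.53002877624888], [0.0, 0.0, 1.0]] [ 356.50746785  -10.72730336 1171.25346596] [-2.1394065430416807, 2.17162024363146, -0.12263127680187318]
housing_large [([326.0, 192.0, 36.0, 41.0], 0.91)]
housing_small [([254.0, 197.0, 24.0, 30.0], 0.72)]
basket_large [([218.0, 224.0, 32.0, 28.0], 0.95), ([363.0, 124.0, 34.0, 35.0], 0.85), ([287.0, 123.0, 29.0, 35.0], 0.84), ([328.0, 139.0, 23.0, 37.0], 0.82), ([395.0, 252.0, 39.0, 20.0], 0.78)]
basket_small [([177.0, 199.0, 18.0, 17.0], 0.88)]
head_large [([245.0, 146.0, 28.0, 37.0], 0.63)]
head_small [([183.0, 149.0, 27.0, 29.0], 0.55)]
food_tin [([285.0, 170.0, 13.0, 19.0], 0.48)]
scraper [([219.0, 175.0, 13.0, 12.0], 0.55)]
conditioner [([379.0, 186.0, 27.0, 17.0], 0.69)]
brush []
side [[442.4501800351822, 0.0, 256.44778217849205], [0.0, 442.4501800351822, 191.79704739422363], [0.0, 0.0, 1.0]] [  763.07467612 -1245.34403298   902.43557812] [-2.155232908985233, -0.25588232328732785, 0.1022436003067579]
housing_large [([228.0, 227.0, 37.0, 42.0], 0.87)]
housing_small
[... 674 characters left out ...]
, 262.0, 18.0, 40.0], 0.59)]
{'t': 1.1, 'qpos': array([-1.29998153e+00,  4.23080392e-01,  1.62991202e+00,  1.93436040e-05,
        1.08858663e+00, -1.89940390e-02]), 'qvel': array([-0.00064849,  0.00046766, -0.00090322,  0.00064908,  0.00127795,
        0.00045173]), 'joint_torque': array([-2.18988942e-03, -5.44598937e+01, -2.74048966e+01,  6.42354763e-02,
        1.69200485e-02, -1.18647833e-06]), 'ee_pos': array([ 178.63428452, -598.90982621,  222.68258107]), 'orientation': array([3.10865866e+00, 4.53623648e-01, 2.93924438e-05]), 'ft_force': array([0.44466628, 0.11200392, 0.19814528]), 'moment': array([ 0.00489484,  0.04815929, -0.02873854]), 'grasp_force': 0.0, 'width': 87.34556253849662}
```

```bash
sed -i "s/np.array(d\['rotation'\])/R.from_rotvec(d['rotation']).as_matrix()/" h.py
python3 - <<'E'
import cv2
a=cv2.imread('pics/top0.png')[90:280,150:430]; cv2.imwrite('pics/top0c.png',cv2.resize(a,None,fx=2.85,fy=2.85,interpolation=cv2.INTER_CUBIC))
a=cv2.imread('pics/side0.png')[120:310,120:350]; cv2.imwrite('pics/side0c.png',cv2.resize(a,None,fx=3.1,fy=3.1,interpolation=cv2.INTER_CUBIC))
E
```

```text
(no output)
```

View pics/top0c.png

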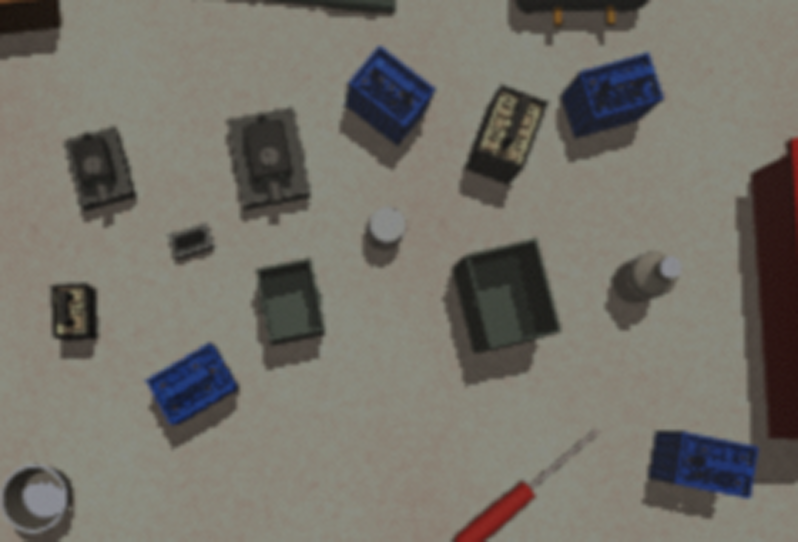

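View pics/side0c.png

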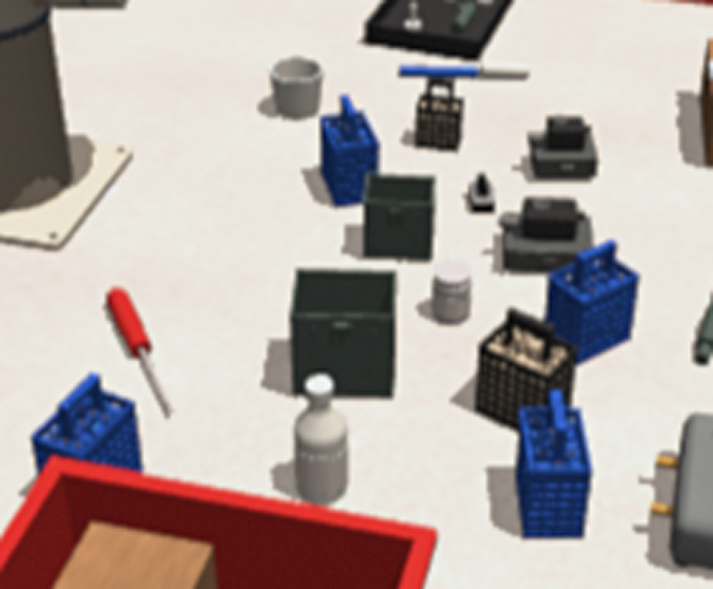

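```bash
cat >> h.py <<'E'
from scipy.optimize import minimize
B=lambda x,y,z0,z1,cx=0:(x,y,z0,z1,cx)
M={'housing_large':[B(100,76,0,105)],'housing_small':[B(78,60,0,80)],
'basket_large':[B(78,54,0,84),B(48,10,84,117)],'basket_small':[B(56,38,0,60),B(34,10,60,92)],
'head_large':[B(84,60,0,8),B(100,76,8,36),B(60,44,36,70)],'head_small':[B(62,44,0,8),B(78,60,8,36),B(46,36,36,70)]}
S=4
def render(c,t,x,y,a,z=0,sh=(384,512)):
    m=np.zeros((sh[0]*S,sh[1]*S),np.uint8); Rz=np.array([[np.cos(a),-np.sin(a)],[np.sin(a),np.cos(a)]])
    for X,Y,z0,z1,cx in M[t]:
        p=[]
        for i in(-1,1):
            for j in(-1,1):
                q=Rz@[cx+i*X/2,j*Y/2]+[x,y]
                for zz in(z0,z1): p.append(proj(c,[q[0],q[1],zz+z]))
        p=(np.array(p)+.5)*S
        cv2.fillConvexPoly(m,cv2.convexHull(np.round(p).astype(np.int32)),1)
    return cv2.resize(m.astype(np.float32),(sh[1],sh[0]),interpolation=cv2.INTER_AREA)
def fit(t,views,x0,z=0,yaws=None,eps=(6,6,.1)):
    # views: list of (cam, mask)
    def cost(p):
        s=0
        for c,m in views:
            r=render(c,t,*p,z); s+=1-np.minimum(r,m).sum()/np.maximum(r,m).sum()
        return s/len(views)
    best=None
    for a in (yaws if yaws is not None else [x0[2]]):
        p0=np.array([x0[0],x0[1],a])
        sim=np.vstack([p0]+[p0+np.eye(3)[i]*eps[i] for i in range(3)])
        r=minimize(cost,p0,method='Nelder-Mead',options=dict(initial_simplex=sim,xatol=.05,fatol=1e-4,maxiter=120))
        if best is None or r.fun<best.fun: best=r
    return best.x,best.fun
E
cat > coarse.py <<'E'
from h import *
tc={'housing_large':(326,192),'housing_small':(254,197),'basket_large':(328,139),'basket_small':(177,199),'head_large':(245,146),'head_small':(183,149)}
ct=snap('top','top1'); mt={t:cams.cut_out('top',t) for t in tc}
cs=snap('side','side1'); ms={t:cams.cut_out('side',t) for t in tc}
for t in tc:
    l=[d for d in mt[t] if np.hypot(*(np.array(d['rect'][:2])-tc[t]))<12]
    if not l: print(t,'none top',[d['rect'] for d in mt[t]]);continue
    v=[(ct,l[0]['pixels'].astype(np.float32))]
    H=M[t][-1][3]; p=ray(ct,*l[0]['rect'][:2],H*.6)
    e=proj(cs,[p[0],p[1],H*.5])
    l2=[d for d in ms[t] if np.hypot(*(np.array(d['rect'][:2])-e))<15]
    ys=np.arange(0,np.pi,.4)
    print(t,'top only',[np.round(q,3) for q in fit(t,v,[p[0],p[1],0],yaws=ys)])
    if l2:
        v.append((cs,l2[0]['pixels'].astype(np.float32)))
        print(t,'both',[np.round(q,3) for q in fit(t,v,[p[0],p[1],0],yaws=ys)])
E
time python3 coarse.py
python3 - <<'E'
from h import *
d=cams.get_image('wrist'); print(np.round(d['mount'],3).tolist(), np.round(d['camera_matrix'],1).tolist())
cv2.imwrite('pics/w0.png',d['image'][:,:,::-1])
E
```

```text
housing_large top only [array([ 4.76276e+02, -2.32112e+02,  2.15000e-01]), np.float64(0.054)]
housing_large both [array([ 4.73923e+02, -2.31598e+02,  2.23000e-01]), np.float64(0.092)]
housing_small top only [array([ 4.75667e+02, -1.01500e+00,  1.73000e-01]), np.float64(0.066)]
housing_small both [array([ 4.73285e+02, -1.00500e+00,  1.73000e-01]), np.float64(0.083)]
basket_large top only [array([ 657.167, -242.204,    2.726]), np.float64(0.105)]
basket_large both [array([ 654.559, -241.379,    2.73 ]), np.float64(0.147)]
basket_small top only [array([469.384, 235.362,   3.152]), np.float64(0.055)]
basket_small both [array([468.19 , 235.646,   3.173]), np.float64(0.11)]
head_large top only [array([6.40432e+02, 2.06010e+01, 1.89000e-01]), np.float64(0.045)]
head_large both [array([6.38922e+02, 2.07790e+01, 1.69000e-01]), np.float64(0.138)]
head_small top only [array([6.31356e+02, 2.11005e+02, 2.57000e-01]), np.float64(0.053)]
head_small both [array([6.30612e+02, 2.11189e+02, 2.59000e-01]), np.float64(0.077)]
[[-0.001, -0.968, -0.253, 68.855], [1.0, -0.001, -0.0, -0.036], [-0.0, -0.253, 0.968, -161.898], [0.0, 0.0, 0.0, 1.0]] [[306.8, 0.0, 255.7], [0.0, 306.8, 197.1], [0.0, 0.0, 1.0]]
real	0m56.367s
user	1m30.970s
sys	0m37.855s
```

Candidates for basket_large in the top view: blue ones at (218,224), (287,123), (363,124), (395,252), and a dark one with cream tubes at (328,139). I choose (328,139) by its colour. The brush and a dark tray lie to the left, near the small basket. I'll move over the chosen basket for a close crop with the wrist camera.

{"fn": "move_arm", "kwargs": {
  "steps": [
    [[1,-0.37,-0.08],0,0],
    [[1,-0.37,-0.08],0,0],
    [[1,-0.37,-0.08],0,0],
    [[1,-0.37,-0.08],0,0],
    [[1,-0.37,-0.08],0,0],
    [[1,-0.37,-0.08],0,0],
    [[1,-0.37,-0.08],0,0],
    [[1,-0.37,-0.08],0,0],
    [[1,-0.37,-0.08],0,0],
    [[1,-0.37,-0.08],0,0],
    [[1,-0.37,-0.08],0,0],
    [[1,-0.37,-0.08],0,0],
    [[1,-0.37,-0.08],0,0],
    [[1,-0.37,-0.08],0,0],
    [[1,-0.37,-0.08],0,0],
    [[1,-0.37,-0.08],0,0],
    [[1,-0.37,-0.08],0,0],
    [[1,-0.37,-0.08],0,0],
    [[1,-0.37,-0.08],0,0],
    [[1,-0.37,-0.08],0,0]
  ]
}}

```text
t: 3.52
ee_pos: [605.9, -277.8, 262.8]
orientation: [-3.109, -0.454, -0.0]
ft_force: [-0.3, 0.0, 0.5]
width: 87.9
grasp_force: 0.0
```

{"fn": "move_arm", "kwargs": {
  "steps": [
    [[0.78,-0.29,0],0,0],
    [[0.78,-0.29,0],0,0],
    [[0.78,-0.29,0],0,0],
    [[0,0,0],1,0],
    [[0,0,0],1,0],
    [[0,0,0],1,0],
    [[0,0,0],1,0],
    [[0,0,0],1,0],
    [[0,0,0],1,0],
    [[0,0,0],1,0],
    [[0,0,0],1,0],
    [[0,0,0],0,0],
    [[0,0,0],0,0]
  ]
}}

```text
t: 4.6
ee_pos: [654.7, -241.2, 262.6]
orientation: [-3.077, 0.633, 0.0]
ft_force: [-0.9, -0.7, -0.3]
width: 88.2
grasp_force: 0.0
```

```bash
cat >> h.py <<'E'
def go(x,y,z,h=None):
    o=ctrl.get_obs(); Q=R.from_rotvec(o['orientation']).as_matrix(); th=np.arctan2(Q[1,0],Q[0,0])
    d=Q.T@(np.array([x,y,z])-o['ee_pos'])
    dh=0 if h is None else (h-th+np.pi/2)%np.pi-np.pi/2
    print('pose',np.round(o['ee_pos'],1),'head',round(th,3),'tilt',np.round(Q[:,2],3),'w',round(o['width'],1),'t',o['t'],'F',np.round(o['ft_force'],1))
    print('mm',np.round(d,1),'units',np.round(d/25,2),'turn units',round(-np.degrees(dh)/5,2))
    return d,dh
def wfit(t,x0,name,z=0,tol=40,ref=None):
    c=snap('wrist',name); l=cams.cut_out('wrist',t); H=M[t][-1][3]
    e=proj(c,[x0[0],x0[1],z+H*.6]); print('expect',e.round(),'found',[(np.round(d['rect']).tolist(),round(d['p'],2)) for d in l])
    l=[d for d in l if np.hypot(*(np.array(d['rect'][:2])-e))<tol]
    p,f=fit(t,[(c,l[0]['pixels'].astype(np.float32))],x0,z); print(t,p.round(3),'cost',round(f,3)); return p,c
E
python3 - <<'E'
from h import *
p,c=wfit('basket_large',[654.6,-241.4,-.412],'w1'); go(p[0],p[1],95,p[2])
p,c=wfit('housing_large',[473.9,-231.6,.223],'w2')
im=cv2.imread('pics/w2.png'); cv2.imwrite('pics/w2c.png',cv2.resize(im,None,fx=1.5,fy=1.5))
E
```

```text
expect [256. 178.] found [([255.0, 175.0, 53.0, 79.0], 0.93), ([340.0, 97.0, 92.0, 90.0], 0.91), ([144.0, 180.0, 88.0, 72.0], 0.87)]
basket_large [ 6.56744e+02 -2.41749e+02 -4.07000e-01] cost 0.032
pose [ 654.7 -241.2  262.6] head -0.406 tilt [-0.  0. -1.] w 87.8 t 4.7 F [-0.2 -0.1  0.4]
mm [  2.1  -0.3 167.6] units [ 0.08 -0.01  6.7 ] turn units 0.01
expect [303. 302.] found [([305.0, 297.0, 104.0, 111.0], 0.83)]
housing_large [ 4.73551e+02 -2.31614e+02  2.00000e-01] cost 0.426
```

View pics/w2c.png

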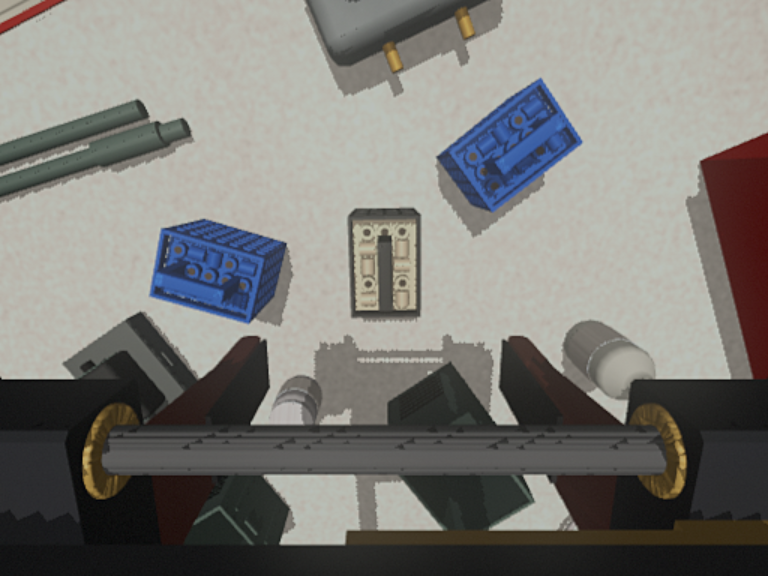

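The close crop shows the dark basket with cream tubes centred at (256,175), between blue look-alikes at about (146,180) and (340,97). This is the right one, so I'll descend with the gripper half open.

{"fn": "move_arm", "kwargs": {
  "steps": [
    [[0.08,0,0],0,0.5],
    [[0,0,0.9],0,0.5],
    [[0,0,1],0,0.5],
    [[0,0,1],0,0.5],
    [[0,0,1],0,0.5],
    [[0,0,1],0,0.5],
    [[0,0,0.9],0,0.5],
    [[0,0,0.6],0,0.5],
    [[0,0,0.34],0,0.5],
    [[0,0,0],0,0.5],
    [[0,0,0],0,1],
    [[0,0,0],0,1],
    [[0,0,0],0,1],
    [[0,0,0],0,1],
    [[0,0,0],0,1],
    [[0,0,0],0,1],
    [[0,0,0],0,1]
  ]
}}

```text
t: 6.22
ee_pos: [656.7, -242.3, 94.9]
orientation: [3.076, -0.637, 0.001]
ft_force: [-1.8, -1.0, 3.8]
width: 10.0
grasp_force: 30.0
```

{"fn": "move_arm", "kwargs": {
  "steps": [
    [[0,0,-0.3],0,1],
    [[0,0,-0.7],0,1],
    [[0,0,-1],0,1],
    [[0,0,-1],-0.9,1],
    [[0,0,-1],-0.9,1],
    [[0,0,-0.9],-0.9,1],
    [[0,0,-0.5],-0.9,1],
    [[0,0,-0.2],-0.9,1],
    [[0,0,0],-0.9,1],
    [[0,0,0],-0.9,1],
    [[0,0,0],-0.83,1],
    [[0,0,0],0,1]
  ]
}}

```text
t: 7.22
ee_pos: [656.0, -241.6, 233.7]
orientation: [-3.122, -0.339, 0.002]
ft_force: [-0.0, 0.7, -4.2]
width: 9.6
grasp_force: 30.0
```

{"fn": "move_arm", "kwargs": {
  "steps": [
    [[-0.4,-0.11,0],0,1],
    [[-0.8,-0.22,0],0,1],
    [[-0.9,-0.25,0],0,1],
    [[-0.9,-0.25,0],0,1],
    [[-0.9,-0.25,0],0,1],
    [[-0.9,-0.25,0],0,1],
    [[-0.9,-0.25,0],0,1],
    [[-0.7,-0.2,0],0,1],
    [[-0.4,-0.11,0],0,1],
    [[-0.17,-0.05,0],0,1],
    [[0,0,0],0,1],
    [[0,0,0],0,1]
  ]
}}

```text
t: 8.22
ee_pos: [476.8, -231.8, 234.5]
orientation: [3.123, 0.334, 0.002]
ft_force: [0.4, -0.1, -3.7]
width: 9.6
grasp_force: 30.0
```

```bash
python3 - <<'E'
from h import *
go(476,-232,104,.215)
c=snap('wrist','w3'); im=c[0][:,:,::-1].copy()
m=[(i,j) for i,j in((1,1),(1,-1),(-1,-1),(-1,1))]; a=.215
for X,Y,col in((100,76,(0,0,255)),(94,70,(0,255,255))):
    P=np.array([proj(c,[476+np.cos(a)*i*X/2-np.sin(a)*j*Y/2,-232+np.sin(a)*i*X/2+np.cos(a)*j*Y/2,105]) for i,j in m])
    cv2.polylines(im,[np.round(P).astype(int)],True,col,1)
cv2.imwrite('pics/w3c.png',cv2.resize(im[100:384,130:390],None,fx=2,fy=2))
E
```

```text
pose [ 476.8 -231.8  234.5] head 0.213 tilt [ 0.001 -0.    -1.   ] w 9.6 t 8.2167 F [ 0.4 -0.1 -3.7]
mm [-9.000e-01 -1.000e-01  1.305e+02] units [-0.04 -0.    5.22] turn units -0.02
```

View pics/w3c.png

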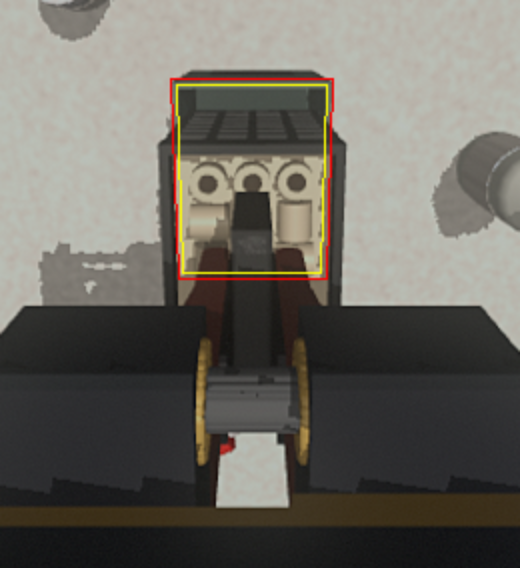

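The overlaid rim (crop 178–330, 79–275) lies on the housing's real rim, and the basket sits inside it. Next I'll lower it.

{"fn": "move_arm", "kwargs": {
  "steps": [
    [[-0.04,0,0.2],0,1],
    [[0,0,0.5],0,1],
    [[0,0,0.6],0,1],
    [[0,0,0.6],0,1],
    [[0,0,0.6],0,1],
    [[0,0,0.6],0,1],
    [[0,0,0.6],0,1],
    [[0,0,0.5],0,1],
    [[0,0,0.4],0,1],
    [[0,0,0.3],0,1],
    [[0,0,0.15],0,1],
    [[0,0,0.1],0,1],
    [[0,0,0.05],0,1],
    [[0,0,0],0,1],
    [[0,0,0],0,1]
  ]
}}

```text
t: 9.52
ee_pos: [475.4, -232.0, 104.7]
orientation: [3.123, 0.335, 0.001]
ft_force: [0.1, -0.7, -3.4]
width: 9.9
grasp_force: 30.0
```

{"fn": "move_arm", "kwargs": {
  "steps": [
    [[0,0,0.03],0,1],
    [[0,0,0.03],0,1],
    [[0,0,0],0,1]
  ]
}}

```text
t: 9.77
ee_pos: [475.2, -231.9, 102.9]
orientation: [3.123, 0.335, 0.001]
ft_force: [0.4, -0.3, -3.2]
width: 9.9
grasp_force: 30.0
```

{"fn": "move_arm", "kwargs": {
  "steps": [
    [[0,0,0.02],0,1],
    [[0,0,0.02],0,1],
    [[0,0,0],0,1]
  ]
}}

```text
t: 10.02
ee_pos: [475.4, -232.3, 102.8]
orientation: [3.123, 0.335, 0.001]
ft_force: [-4.0, -0.7, 7.8]
width: 9.6
grasp_force: 30.0
```

{"fn": "move_arm", "kwargs": {
  "steps": [
    [[0,0,0],0,0.75],
    [[0,0,0],0,0.7],
    [[0,0,0],0,0.66],
    [[0,0,0],0,0.66],
    [[0,0,-0.2],0,0.66],
    [[0,0,-0.5],0,0.66],
    [[0,0,-1],0,0.66],
    [[0,0,-1],0,0.66],
    [[0,0,-1],0,0.3],
    [[0,0,-1],0,0],
    [[0,0,-1],0,0],
    [[0,0,-0.5],0,0],
    [[0,0,0],0,0],
    [[0,0,0],0,0]
  ]
}}

```text
t: 11.18
ee_pos: [475.2, -231.8, 257.2]
orientation: [3.123, 0.335, 0.002]
ft_force: [0.4, 0.0, -0.2]
width: 66.3
grasp_force: 0.0
```

```bash
python3 - <<'E'
from h import *
p,c=wfit('housing_large',[476,-232,.215],'w4')
p,c=wfit('basket_large',[475.3,-232,.215],'w5',z=8)
go(640.4,20.6,262,.19)
im=cv2.imread('pics/w5.png'); cv2.imwrite('pics/w5c.png',cv2.resize(im[50:384,100:430],None,fx=1.7,fy=1.7))
E
```

```text
expect [256. 177.] found []Traceback (most recent call last):
  File "<stdin>", line 2, in <module>
  File "h.py", line 57, in wfit
    p,f=fit(t,[(c,l[0]['pixels'].astype(np.float32))],x0,z); print(t,p.round(3),'cost',round(f,3)); return p,c
                  ~^^^
IndexError: list index out of range
```

```bash
python3 - <<'E'
from h import *
c=snap('wrist','w5')
def rect(p,a,X,Y,z,im,col):
    P=np.array([proj(c,[p[0]+np.cos(a)*i*X/2-np.sin(a)*j*Y/2,p[1]+np.sin(a)*i*X/2+np.cos(a)*j*Y/2,z]) for i,j in((1,1),(1,-1),(-1,-1),(-1,1))])
    cv2.polylines(im,[np.round((P-[100,50]+.5)*2-.5).astype(int)],True,col,1)
im=cv2.resize(c[0][50:300,100:410,::-1],None,fx=2,fy=2)
rect((476,-232),.215,100,76,105,im,(0,0,255));rect((476,-232),.215,94,70,105,im,(0,255,255)); rect((475.3,-232),.215,48,10,125,im,(0,255,0))
cv2.imwrite('pics/w5c.png',im)
go(640.4,20.6,262,.19)
E
```

```text
pose [ 474.2 -231.4  255.3] head 0.214 tilt [-0.002  0.001 -1.   ] w 78.5 t 11.3333 F [ 0.1 -0.7  0.1]
mm [ 215.9 -211.    -6.8] units [ 8.63 -8.44 -0.27] turn units 0.27
```

View pics/w5c.png

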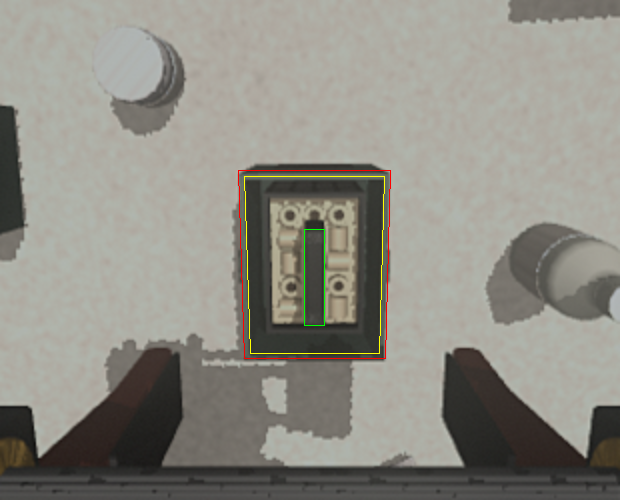

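The basket stands inside the housing: the bar is at crop (314,275) and the rim at (239–390, 170–358), both matching the overlay. Next is head_large.

{"fn": "move_arm", "kwargs": {
  "steps": [
    [[0.5,-0.48,0],0,0],
    [[0.9,-0.88,0],0,0],
    [[1,-0.98,0],0,0],
    [[1,-0.98,0],0,0],
    [[1,-0.98,0],0,0],
    [[1,-0.98,0],0,0],
    [[1,-0.98,0],0,0],
    [[1,-0.98,0],0,0],
    [[0.8,-0.78,0],0,0],
    [[0.43,-0.42,0],0.27,0],
    [[0,0,0],0,0],
    [[0,0,0],0,0]
  ]
}}

```text
t: 12.33
ee_pos: [640.5, 20.7, 254.9]
orientation: [3.127, 0.302, -0.005]
ft_force: [0.3, -0.1, 0.5]
width: 88.1
grasp_force: 0.0
```

```bash
cat >> h.py <<'E'
def overlay(c,name,rects,f=2,off=(100,50),sz=(310,250)):
    im=cv2.resize(c[0][off[1]:off[1]+sz[1],off[0]:off[0]+sz[0],::-1],None,fx=f,fy=f)
    for p,X,Y,z,col in rects:
        a=p[2]; P=np.array([proj(c,[p[0]+np.cos(a)*i*X/2-np.sin(a)*j*Y/2,p[1]+np.sin(a)*i*X/2+np.cos(a)*j*Y/2,z]) for i,j in((1,1),(1,-1),(-1,-1),(-1,1))])
        cv2.polylines(im,[np.round((P-off+.5)*f-.5).astype(int)],True,col,1)
    cv2.imwrite(f'pics/{name}.png',im)
E
python3 - <<'E'
from h import *
p,c=wfit('head_large',[640.4,20.6,.19],'w6')
overlay(c,'w6c',[(p,100,76,36,(0,0,255)),(p,60,44,70,(0,255,0))])
go(p[0],p[1],40,p[2])
E
```

```text
expect [256. 174.] found [([258.0, 175.0, 64.0, 83.0], 0.91)]
head_large [6.39382e+02 2.05180e+01 1.80000e-01] cost 0.039
pose [640.1  19.5 255.6] head 0.19 tilt [-0.002 -0.    -1.   ] w 87.7 t 12.4333 F [-0.1 -0.2  0.9]
mm [-1.000e-01 -1.100e+00  2.156e+02] units [-0.   -0.05  8.62] turn units 0.12
```

View pics/w6c.png

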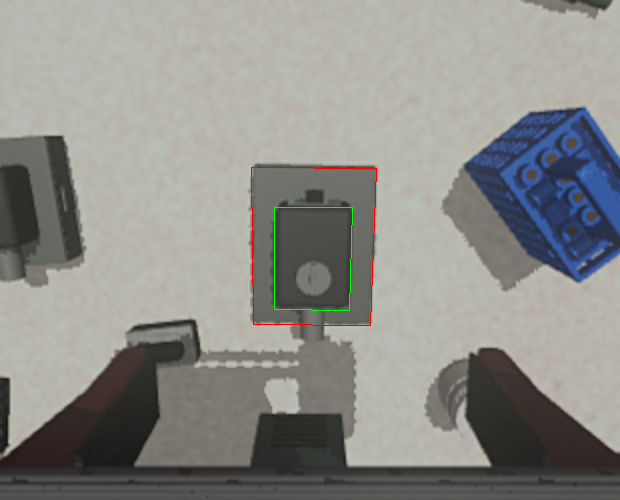

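The overlay lies on head_large's shell (crop 251–376, 165–325) and motor block centre (313,257). I'll descend and grip.

{"fn": "move_arm", "kwargs": {
  "steps": [
    [[0.01,-0.04,0.3],0.1,0],
    [[0,0,0.8],0,0],
    [[0,0,1],0,0],
    [[0,0,1],0,0],
    [[0,0,1],0,0],
    [[0,0,1],0,0],
    [[0,0,1],0,0],
    [[0,0,0.9],0,0],
    [[0,0,0.7],0,0],
    [[0,0,0.5],0,0],
    [[0,0,0.3],0,0],
    [[0,0,0.12],0,0],
    [[0,0,0],0,0],
    [[0,0,0],0,0.6],
    [[0,0,0],0,1],
    [[0,0,0],0,1],
    [[0,0,0],0,1],
    [[0,0,0],0,1],
    [[0,0,0],0,1],
    [[0,0,0],0,1]
  ]
}}

```text
t: 14.1
ee_pos: [641.3, 21.2, 41.4]
orientation: [3.128, 0.285, 0.001]
ft_force: [0.6, -4.0, 1.5]
width: 44.8
grasp_force: 1.7
```

{"fn": "move_arm", "kwargs": {
  "steps": [
    [[0,0,0],0,1],
    [[0,0,0],0,1],
    [[0,0,-0.1],0,1],
    [[0,0,-0.3],0,1],
    [[0,0,-0.7],0,1],
    [[0,0,-1],0,1],
    [[0,0,-1],0,1],
    [[0,0,-1],0,1],
    [[0,0,-0.8],-0.37,1],
    [[0,0,-0.5],0,1],
    [[0,0,-0.2],0,1],
    [[0,0,0],0,1]
  ]
}}

```text
t: 15.1
ee_pos: [641.5, 21.3, 182.1]
orientation: [3.124, 0.334, 0.002]
ft_force: [-0.5, 0.2, -3.9]
width: 44.0
grasp_force: 30.0
```

{"fn": "move_arm", "kwargs": {
  "steps": [
    [[-0.4,0.4,0],0,1],
    [[-0.7,0.69,0],0,1],
    [[-0.9,0.89,0],0,1],
    [[-0.9,0.89,0],0,1],
    [[-0.9,0.89,0],0,1],
    [[-0.9,0.89,0],0,1],
    [[-0.9,0.89,0],0,1],
    [[-0.9,0.89,0],0,1],
    [[-0.9,0.89,0],0,1],
    [[-0.6,0.6,0],0,1],
    [[-0.4,0.4,0],0,1],
    [[-0.18,0.15,0],0,1],
    [[0,0,0],0,1],
    [[0,0,0],0,1],
    [[0,0,0],0,1]
  ]
}}

```text
t: 16.35
ee_pos: [476.5, -230.5, 180.7]
orientation: [-3.123, -0.336, 0.001]
ft_force: [-0.3, 0.0, -3.3]
width: 43.8
grasp_force: 30.0
```

```bash
python3 - <<'E'
from h import *
go(475.8,-232,138,.215)
c=snap('wrist','w7'); o=ctrl.get_obs()
p=(475.8,-232,.215); Q=R.from_rotvec(o['orientation']).as_matrix(); h=(o['ee_pos'][0],o['ee_pos'][1],np.arctan2(Q[1,0],Q[0,0])); z=o['ee_pos'][2]-41
overlay(c,'w7c',[(h,60,44,z+70,(0,255,0)),(h,100,76,z+36,(255,0,255)),(h,100,76,z+8,(255,200,0)),(p,100,76,105,(0,0,255)),(p,100,76,0,(0,255,255))])
E
```

```text
pose [ 476.5 -230.5  180.7] head 0.214 tilt [-0.001  0.001 -1.   ] w 43.8 t 16.35 F [-0.3  0.  -3.3]
mm [-1.   1.3 42.7] units [-0.04  0.05  1.71] turn units -0.01
```

View pics/w7c.png

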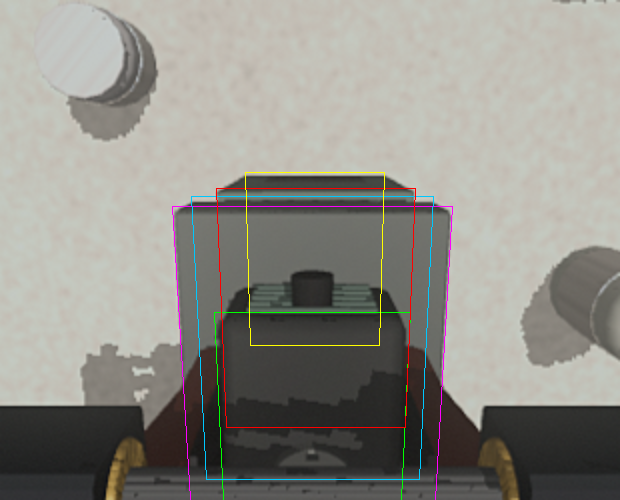

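The magenta head outline and the red and yellow housing outlines all coincide with the image edges (rim top edge at crop y 189, shell edge at 205). I'll correct by 1 mm and lower.

{"fn": "move_arm", "kwargs": {
  "steps": [
    [[-0.05,0.05,0],0,1],
    [[0,0,0.2],0,1],
    [[0,0,0.3],0,1],
    [[0,0,0.3],0,1],
    [[0,0,0.3],0,1],
    [[0,0,0.2],0,1],
    [[0,0,0.15],0,1],
    [[0,0,0.1],0,1],
    [[0,0,0.05],0,1],
    [[0,0,0],0,1],
    [[0,0,0],0,1]
  ]
}}

```text
t: 17.32
ee_pos: [475.7, -232.8, 141.3]
orientation: [3.123, 0.335, 0.001]
ft_force: [0.5, -1.3, -4.3]
width: 43.6
grasp_force: 30.0
```

{"fn": "move_arm", "kwargs": {
  "steps": [
    [[0,0,0.04],0,1],
    [[0,0,0.04],0,1],
    [[0,0,0.03],0,1],
    [[0,0,0],0,1]
  ]
}}

```text
t: 17.65
ee_pos: [475.5, -232.7, 138.4]
orientation: [-3.124, -0.335, 0.0]
ft_force: [1.0, 0.9, -3.7]
width: 43.4
grasp_force: 30.0
```

{"fn": "move_arm", "kwargs": {
  "steps": [
    [[0,0,0.02],0,1],
    [[0,0,0.02],0,1],
    [[0,0,0],0,1]
  ]
}}

```text
t: 17.9
ee_pos: [475.5, -232.7, 138.3]
orientation: [3.124, 0.335, 0.0]
ft_force: [-4.1, 1.6, 7.0]
width: 43.9
grasp_force: 30.0
```

{"fn": "move_arm", "kwargs": {
  "steps": [
    [[0,0,0],0,0.4],
    [[0,0,0],0,0.3],
    [[0,0,0],0,0.2],
    [[0,0,0],0,0.2],
    [[0,0,-0.2],0,0.2],
    [[0,0,-0.5],0,0.2],
    [[0,0,-1],0,0.2],
    [[0,0,-1],0,0],
    [[0,0,-1],0,0],
    [[0,0,-1],0,0],
    [[0,0,-0.5],0,0],
    [[0,0,0],0,0]
  ]
}}

```text
t: 18.9
ee_pos: [477.2, -233.6, 271.0]
orientation: [3.12, 0.335, 0.008]
ft_force: [0.7, 0.3, -0.2]
width: 88.0
grasp_force: 0.0
```

```bash
python3 - <<'E'
from h import *
c=snap('wrist','w8'); p=(475.8,-232,.215)
overlay(c,'w8c',[(p,100,76,133,(0,0,255)),(p,60,44,167,(0,255,0)),(p,100,76,0,(0,255,255))])
cs=snap('side','side2')
im=cv2.imread('pics/side2.png')[180:260,180:300]; cv2.imwrite('pics/side2c.png',cv2.resize(im,None,fx=5,fy=5,interpolation=cv2.INTER_CUBIC))
a=cv2.imread('pics/w8c.png'); b=cv2.imread('pics/side2c.png'); 
cv2.imwrite('pics/c8.png',np.hstack([cv2.resize(a[:500],(400,323)),cv2.resize(b,(400,323))]))
go(469.4,235.4,255,.01)
E
```

```text
pose [ 475.5 -232.7  267.5] head 0.214 tilt [ 0.001 -0.    -1.   ] w 87.7 t 19.0 F [ 0.3 -0.6 -0.6]
mm [  93.4 -458.7   12.4] units [  3.74 -18.35   0.49] turn units 2.34
```

View pics/c8.png

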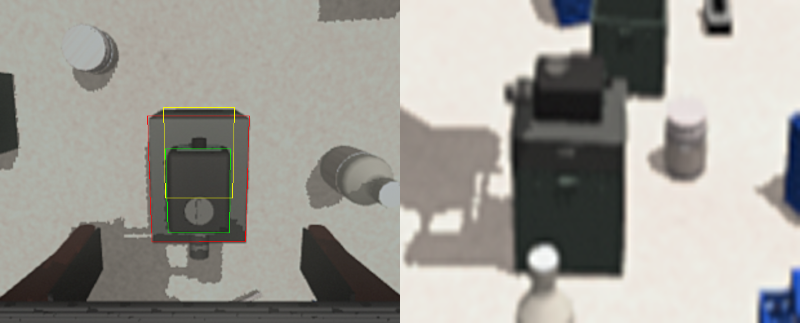

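The large head lies flush and level on its housing: wrist overlay shell at (149–249, 116–242), side view at (515–625, 80–270). Next is basket_small.

{"fn": "move_arm", "kwargs": {
  "steps": [
    [[0.1,-0.5,0],0,0],
    [[0.2,-0.95,0],0,0],
    [[0.2,-0.97,0],0,0],
    [[0.2,-0.97,0],0,0],
    [[0.2,-0.97,0],0,0],
    [[0.2,-0.97,0],0,0],
    [[0.2,-0.97,0],0,0],
    [[0.2,-0.97,0],0,0],
    [[0.2,-0.97,0],0,0],
    [[0.2,-0.97,0],0,0],
    [[0.2,-0.97,0],0,0],
    [[0.2,-0.97,0],0,0],
    [[0.2,-0.97,0],0,0],
    [[0.2,-0.97,0],0,0],
    [[0.2,-0.97,0],0,0],
    [[0.2,-0.97,0],0,0],
    [[0.2,-0.97,0],0,0],
    [[0.2,-0.97,0],0,0],
    [[0.2,-0.97,0],0,0],
    [[0.04,-0.41,0],0,0]
  ]
}}

```text
t: 20.67
ee_pos: [468.1, 238.0, 265.9]
orientation: [3.123, 0.338, -0.004]
ft_force: [-0.1, -0.1, 0.1]
width: 87.9
grasp_force: 0.0
```

{"fn": "move_arm", "kwargs": {
  "steps": [
    [[0,0,0.2],0.8,0],
    [[0,0,0.2],0.8,0],
    [[0,0,0.1],0.74,0],
    [[0,0,0],0,0],
    [[0,0,0],0,0]
  ]
}}

```text
t: 21.08
ee_pos: [468.6, 235.1, 254.0]
orientation: [3.141, 0.018, -0.003]
ft_force: [0.7, 0.6, -0.5]
width: 87.9
grasp_force: 0.0
```

```bash
python3 - <<'E'
from h import *
p,c=wfit('basket_small',[469.4,235.4,.01],'w9')
overlay(c,'w9c',[(p,56,38,60,(0,0,255)),(p,34,10,92,(0,255,0)),((475.7,-1,.173),78,60,80,(0,255,255))],1.5,(0,0),(512,384))
go(p[0],p[1],69,p[2])
E
```

```text
expect [255. 176.] found [([254.0, 176.0, 31.0, 50.0], 0.62)]
basket_small [4.67656e+02 2.35639e+02 3.40000e-02] cost 0.073
pose [469.2 235.2 254.6] head 0.011 tilt [-0.001 -0.    -1.   ] w 87.9 t 21.1833 F [ 0.2 -0.4 -0. ]
mm [ -1.4  -0.5 185.6] units [-0.06 -0.02  7.43] turn units -0.26
```

View pics/w9c.png

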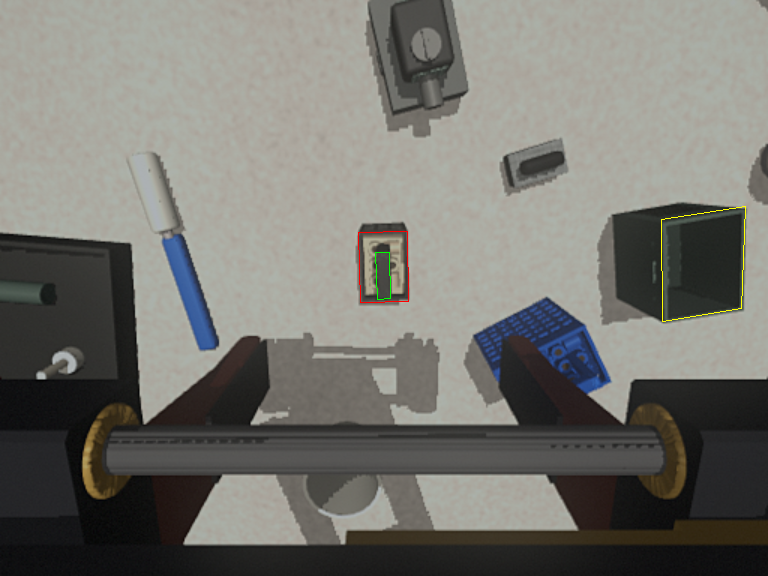

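The small basket (dark and cream) is centred at (384,265) in the picture and the overlay fits. The yellow overlay also fits the small housing at (704,264). I'll descend half open.

{"fn": "move_arm", "kwargs": {
  "steps": [
    [[-0.05,-0.01,0.2],-0.2,0.5],
    [[0,0,0.8],0,0.5],
    [[0,0,1],0,0.5],
    [[0,0,1],0,0.5],
    [[0,0,1],0,0.5],
    [[0,0,1],0,0.5],
    [[0,0,0.9],0,0.5],
    [[0,0,0.7],0,0.5],
    [[0,0,0.5],0,0.5],
    [[0,0,0.3],0,0.5],
    [[0,0,0.04],0,0.5],
    [[0,0,0],0,1],
    [[0,0,0],0,1],
    [[0,0,0],0,1],
    [[0,0,0],0,1],
    [[0,0,0],0,1],
    [[0,0,0],0,1],
    [[0,0,0],0,1]
  ]
}}

```text
t: 22.68
ee_pos: [468.6, 235.7, 69.4]
orientation: [-3.141, -0.043, -0.001]
ft_force: [-0.2, -1.1, 3.7]
width: 9.9
grasp_force: 30.0
```

```bash
python3 - <<'E'
from h import *
go(475.7,-1,175,.173)
E
```

```text
pose [468.6 235.7  69.4] head 0.027 tilt [ 0.001  0.    -1.   ] w 9.9 t 22.6833 F [-0.2 -1.1  3.7]
mm [   0.8  236.8 -105.6] units [ 0.03  9.47 -4.23] turn units -1.67
```

{"fn": "move_arm", "kwargs": {
  "steps": [
    [[0,0,-0.2],0,1],
    [[0,0,-0.5],0,1],
    [[0,0,-0.9],0,1],
    [[0,0,-1],0,1],
    [[0,0,-1],0,1],
    [[0,0,-0.9],0,1],
    [[0,0,-0.6],-0.6,1],
    [[0,0,-0.3],-0.6,1],
    [[0,0,0],-0.47,1],
    [[0,0,0],0,1]
  ]
}}

```text
t: 23.52
ee_pos: [468.3, 235.7, 204.7]
orientation: [-3.129, -0.273, -0.002]
ft_force: [-0.7, -0.7, -2.5]
width: 10.0
grasp_force: 30.0
```

{"fn": "move_arm", "kwargs": {
  "steps": [
    [[-0.06,0.4,0],0,1],
    [[-0.12,0.8,0],0,1],
    [[-0.13,0.95,0],0,1],
    [[-0.13,0.95,0],0,1],
    [[-0.13,0.95,0],0,1],
    [[-0.13,0.95,0],0,1],
    [[-0.13,0.95,0],0,1],
    [[-0.13,0.95,0],0,1],
    [[-0.13,0.95,0],0,1],
    [[-0.1,0.75,0],0,1],
    [[-0.1,0.5,0],0,1],
    [[-0.05,0.28,0],0,1],
    [[0,0,0],0,1],
    [[0,0,0],0,1],
    [[0,0,0],0,1]
  ]
}}

```text
t: 24.77
ee_pos: [475.4, -0.7, 203.7]
orientation: [-3.13, -0.271, 0.001]
ft_force: [0.5, -0.4, -2.0]
width: 9.7
grasp_force: 30.0
```

```bash
python3 - <<'E'
from h import *
go(475.7,-1,77.5,.173)
c=snap('wrist','w10'); p=(475.7,-1,.173)
overlay(c,'w10c',[(p,78,60,80,(0,0,255)),(p,72,54,80,(0,255,255)),(p,78,60,0,(255,0,255))],2.4,(130,100),(250,200))
E
```

```text
pose [475.4  -0.7 203.7] head 0.173 tilt [-0.001  0.    -1.   ] w 9.7 t 24.7667 F [ 0.5 -0.4 -2. ]
mm [  0.3   0.4 126.2] units [0.01 0.02 5.05] turn units -0.0
```

View pics/w10c.png

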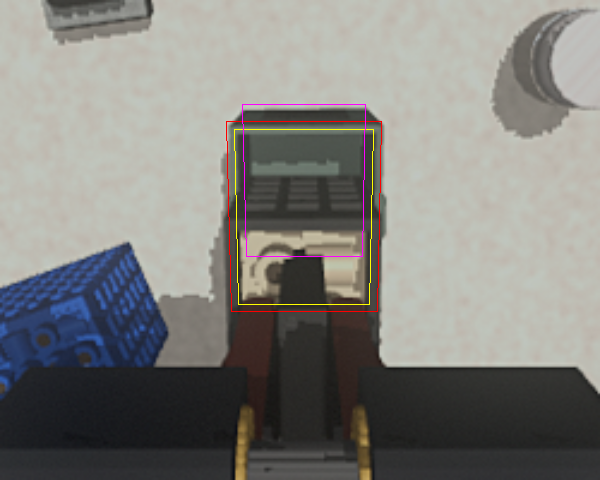

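The housing rim sits about 1 mm nearer than the overlay (crop y 124 against 121), and the basket is well inside. I'll correct −1 mm in x and lower.

{"fn": "move_arm", "kwargs": {
  "steps": [
    [[-0.04,0.01,0.2],0,1],
    [[0,0,0.5],0,1],
    [[0,0,0.6],0,1],
    [[0,0,0.6],0,1],
    [[0,0,0.6],0,1],
    [[0,0,0.6],0,1],
    [[0,0,0.6],0,1],
    [[0,0,0.5],0,1],
    [[0,0,0.3],0,1],
    [[0,0,0.2],0,1],
    [[0,0,0.15],0,1],
    [[0,0,0.07],0,1],
    [[0,0,0.03],0,1],
    [[0,0,0],0,1],
    [[0,0,0],0,1]
  ]
}}

```text
t: 26.07
ee_pos: [475.0, -1.5, 80.6]
orientation: [3.13, 0.271, 0.001]
ft_force: [0.5, 0.0, -1.3]
width: 9.6
grasp_force: 30.0
```

{"fn": "move_arm", "kwargs": {
  "steps": [
    [[0,0,0.02],0,1],
    [[0,0,0.02],0,1],
    [[0,0,0],0,1]
  ]
}}

```text
t: 26.32
ee_pos: [474.8, -1.6, 79.3]
orientation: [3.13, 0.271, 0.001]
ft_force: [-0.0, 0.6, -1.3]
width: 9.8
grasp_force: 30.0
```

{"fn": "move_arm", "kwargs": {
  "steps": [
    [[0,0,0.03],0,1],
    [[0,0,0.03],0,1],
    [[0,0,0],0,1]
  ]
}}

```text
t: 26.57
ee_pos: [474.6, -1.5, 77.5]
orientation: [-3.13, -0.271, 0.0]
ft_force: [-0.4, -0.8, -1.7]
width: 9.8
grasp_force: 30.0
```

{"fn": "move_arm", "kwargs": {
  "steps": [
    [[0,0,0.02],0,1],
    [[0,0,0.02],0,1],
    [[0,0,0],0,1]
  ]
}}

```text
t: 26.82
ee_pos: [474.8, -1.7, 77.4]
orientation: [3.13, 0.271, 0.0]
ft_force: [-2.4, -2.2, 8.8]
width: 9.8
grasp_force: 30.0
```

{"fn": "move_arm", "kwargs": {
  "steps": [
    [[0,0,0],0,0.85],
    [[0,0,0],0,0.81],
    [[0,0,0],0,0.81],
    [[0,0,0],0,0.81],
    [[0,0,-0.2],0,0.81],
    [[0,0,-0.5],0,0.81],
    [[0,0,-1],0,0.81],
    [[0,0,-1],0,0.81],
    [[0,0,-1],0,0.4],
    [[0,0,-1],0,0],
    [[0,0,-1],0,0],
    [[0,0,-1],0,0],
    [[0,0,-0.4],0,0],
    [[0,0,0],0,0],
    [[0,0,0],0,0]
  ]
}}

```text
t: 28.07
ee_pos: [474.5, -1.5, 253.9]
orientation: [3.13, 0.271, 0.001]
ft_force: [-1.2, 0.3, -0.2]
width: 60.0
grasp_force: 0.0
```

```bash
python3 - <<'E'
from h import *
c=snap('wrist','w11'); p=(474.7,-1.3,.173)
overlay(c,'w11c',[(p,78,60,80,(0,0,255)),(p,34,10,100,(0,255,0)),(p,78,60,0,(255,0,255))],3,(170,110),(200,160))
go(631,211,255,.258)
E
```

```text
pose [473.9  -1.5 253. ] head 0.173 tilt [-0.002  0.    -1.   ] w 63.7 t 28.1167 F [-0.8  0.2 -1.1]
mm [ 191.3 -182.3   -2.2] units [ 7.65 -7.29 -0.09] turn units -0.98
```

View pics/w11c.png

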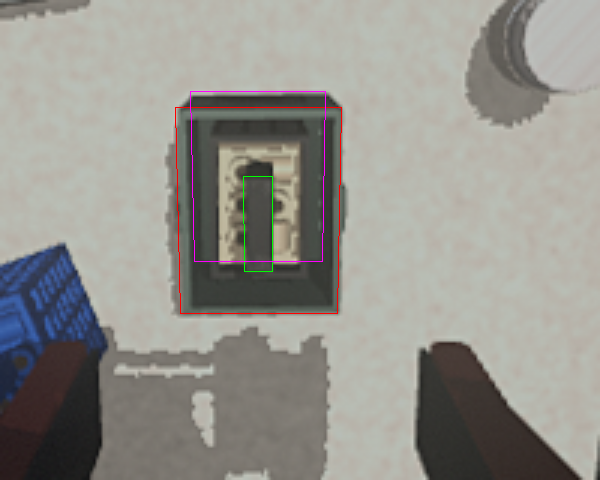

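The small basket stands in its housing, and the bar and rim match the overlay (bar at crop (258,224)). Next is head_small.

{"fn": "move_arm", "kwargs": {
  "steps": [
    [[0.5,-0.48,0],0,0],
    [[0.9,-0.86,0],0,0],
    [[0.95,-0.9,0],0,0],
    [[0.95,-0.9,0],0,0],
    [[0.95,-0.9,0],0,0],
    [[0.95,-0.9,0],0,0],
    [[0.95,-0.9,0],0,0],
    [[0.9,-0.86,0],0,0],
    [[0.6,-0.59,0],-0.5,0],
    [[0,0,0],-0.48,0],
    [[0,0,0],0,0],
    [[0,0,0],0,0],
    [[0,0,0],0,0]
  ]
}}

```text
t: 29.2
ee_pos: [630.8, 210.3, 252.7]
orientation: [3.115, 0.402, -0.004]
ft_force: [-0.0, -0.4, -0.4]
width: 88.0
grasp_force: 0.0
```

```bash
python3 - <<'E'
from h import *
p,c=wfit('head_small',[631,211,.258],'w12')
overlay(c,'w12c',[(p,78,60,36,(0,0,255)),(p,46,36,70,(0,255,0))],3,(170,110),(200,160))
go(p[0],p[1],40.5,p[2])
E
```

```text
expect [255. 174.] found [([253.0, 177.0, 51.0, 70.0], 0.72)]
head_small [6.30559e+02 2.11352e+02 2.58000e-01] cost 0.063
pose [631.2 210.2 253.6] head 0.257 tilt [-0.001 -0.    -1.   ] w 87.4 t 29.3 F [ 1.2 -0.  -0.6]
mm [-1.000e-01 -1.300e+00  2.131e+02] units [-0.   -0.05  8.53] turn units -0.01
```

View pics/w12c.png

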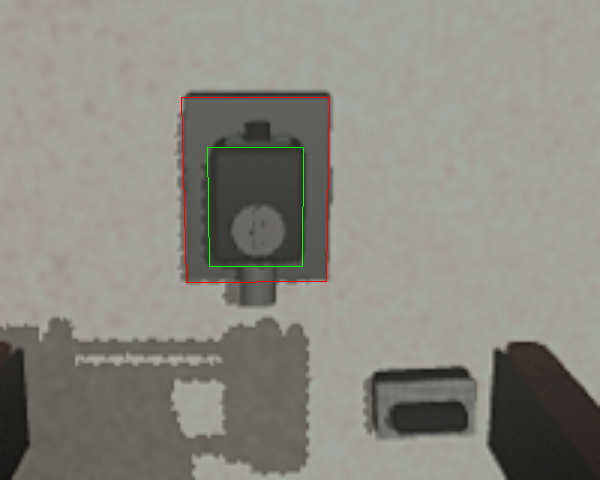

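The overlay lies on head_small within half a millimetre (shell at crop 182–331, 95–282). I'll descend and grip.

{"fn": "move_arm", "kwargs": {
  "steps": [
    [[0.02,-0.04,0.3],0,0],
    [[0,0,0.8],0,0],
    [[0,0,1],0,0],
    [[0,0,1],0,0],
    [[0,0,1],0,0],
    [[0,0,1],0,0],
    [[0,0,1],0,0],
    [[0,0,0.9],0,0],
    [[0,0,0.7],0,0],
    [[0,0,0.5],0,0],
    [[0,0,0.25],0,0],
    [[0,0,0.05],0,0],
    [[0,0,0],0,0],
    [[0,0,0],0,0.6],
    [[0,0,0],0,1],
    [[0,0,0],0,1],
    [[0,0,0],0,1],
    [[0,0,0],0,1],
    [[0,0,0],0,1],
    [[0,0,0],0,1]
  ]
}}

```text
t: 30.97
ee_pos: [631.9, 212.0, 41.8]
orientation: [-3.115, -0.405, -0.0]
ft_force: [-0.3, -0.6, -1.0]
width: 44.4
grasp_force: 0.0
```

{"fn": "move_arm", "kwargs": {
  "steps": [
    [[0,0,0],0,1],
    [[0,0,0],0,1],
    [[0,0,0],0,1]
  ]
}}

```text
t: 31.22
ee_pos: [632.0, 211.9, 41.7]
orientation: [3.115, 0.405, 0.0]
ft_force: [0.7, -1.4, 0.8]
width: 36.0
grasp_force: 30.0
```

{"fn": "move_arm", "kwargs": {
  "steps": [
    [[0,0,-0.1],0,1],
    [[0,0,-0.3],0,1],
    [[0,0,-0.7],0,1],
    [[0,0,-1],0,1],
    [[0,0,-1],0,1],
    [[0,0,-1],0,1],
    [[0,0,-0.8],0.5,1],
    [[0,0,-0.5],0.47,1],
    [[0,0,-0.2],0,1],
    [[0,0,0],0,1]
  ]
}}

```text
t: 32.05
ee_pos: [632.5, 212.3, 183.3]
orientation: [-3.129, -0.274, -0.004]
ft_force: [0.4, 0.0, -2.7]
width: 35.9
grasp_force: 30.0
```

{"fn": "move_arm", "kwargs": {
  "steps": [
    [[-0.4,0.38,0],0,1],
    [[-0.7,0.67,0],0,1],
    [[-0.9,0.86,0],0,1],
    [[-0.9,0.86,0],0,1],
    [[-0.9,0.86,0],0,1],
    [[-0.9,0.86,0],0,1],
    [[-0.9,0.86,0],0,1],
    [[-0.9,0.86,0],0,1],
    [[-0.6,0.57,0],0,1],
    [[-0.4,0.38,0],0,1],
    [[-0.17,0.16,0],0,1],
    [[0,0,0],0,1],
    [[0,0,0],0,1],
    [[0,0,0],0,1]
  ]
}}

```text
t: 33.22
ee_pos: [475.7, -0.7, 181.7]
orientation: [-3.129, -0.274, -0.001]
ft_force: [0.1, 0.1, -3.3]
width: 36.0
grasp_force: 30.0
```

```bash
python3 - <<'E'
from h import *
go(474.7,-1.4,113.5,.173)
c=snap('wrist','w13'); o=ctrl.get_obs()
p=(474.7,-1.4,.173); Q=R.from_rotvec(o['orientation']).as_matrix(); h=(o['ee_pos'][0],o['ee_pos'][1],np.arctan2(Q[1,0],Q[0,0])); z=o['ee_pos'][2]-41.5
overlay(c,'w13c',[(h,46,36,z+70,(0,255,0)),(h,78,60,z+36,(255,0,255)),(p,78,60,80,(0,0,255)),(p,78,60,0,(0,255,255))],2.7,(150,110),(220,190))
E
```

```text
pose [475.7  -0.7 181.7] head 0.175 tilt [ 0.001  0.    -1.   ] w 36.0 t 33.2167 F [ 0.1  0.1 -3.3]
mm [-1.1  0.5 68.2] units [-0.04  0.02  2.73] turn units 0.02
```

View pics/w13c.png

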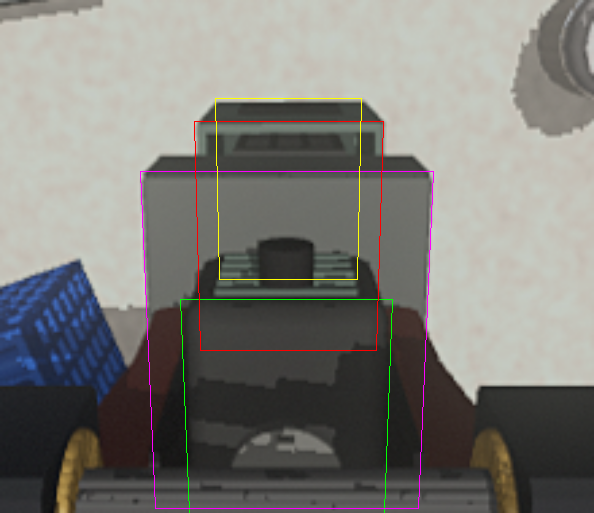

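The held head's outline (magenta, crop 140–433) and the housing (red and yellow) coincide with the image within 1 mm. I'll lower it.

{"fn": "move_arm", "kwargs": {
  "steps": [
    [[-0.02,0.02,0.2],0,1],
    [[0,0,0.4],0,1],
    [[0,0,0.5],0,1],
    [[0,0,0.5],0,1],
    [[0,0,0.4],0,1],
    [[0,0,0.25],0,1],
    [[0,0,0.15],0,1],
    [[0,0,0.1],0,1],
    [[0,0,0.06],0,1],
    [[0,0,0.04],0,1],
    [[0,0,0],0,1],
    [[0,0,0],0,1]
  ]
}}

```text
t: 34.27
ee_pos: [474.6, -2.0, 117.0]
orientation: [3.13, 0.272, 0.001]
ft_force: [-0.4, -0.1, -3.1]
width: 36.0
grasp_force: 30.0
```

{"fn": "move_arm", "kwargs": {
  "steps": [
    [[0,0,0.03],0,1],
    [[0,0,0.03],0,1],
    [[0,0,0],0,1]
  ]
}}

```text
t: 34.52
ee_pos: [474.3, -2.0, 115.3]
orientation: [3.13, 0.272, 0.0]
ft_force: [-0.7, -0.8, -2.4]
width: 35.8
grasp_force: 30.0
```

{"fn": "move_arm", "kwargs": {
  "steps": [
    [[0.02,-0.02,0],0,1],
    [[0,0,0.03],0,1],
    [[0,0,0.02],0,1],
    [[0,0,0],0,1]
  ]
}}

```text
t: 34.85
ee_pos: [474.6, -1.4, 113.8]
orientation: [-3.13, -0.273, 0.0]
ft_force: [-0.0, -0.4, -3.0]
width: 35.7
grasp_force: 30.0
```

{"fn": "move_arm", "kwargs": {
  "steps": [
    [[0,0,0.02],0,1],
    [[0,0,0.02],0,1],
    [[0,0,0],0,1]
  ]
}}

```text
t: 35.1
ee_pos: [474.8, -1.4, 113.6]
orientation: [-3.13, -0.272, -0.0]
ft_force: [-3.1, -0.6, 7.5]
width: 36.0
grasp_force: 30.0
```

Contact came at the expected height. I'll release and rise.

{"fn": "move_arm", "kwargs": {
  "steps": [
    [[0,0,0],0,0.5],
    [[0,0,0],0,0.4],
    [[0,0,0],0,0.3],
    [[0,0,0],0,0.2],
    [[0,0,-0.2],0,0.2],
    [[0,0,-0.5],0,0.2],
    [[0,0,-1],0,0.2],
    [[0,0,-1],0,0],
    [[0,0,-1],0,0],
    [[0,0,-1],0,0],
    [[0,0,-1],0,0],
    [[0,0,-0.5],0,0],
    [[0,0,0],0,0],
    [[0,0,0],0,0]
  ]
}}

```text
t: 36.27
ee_pos: [474.9, -1.4, 268.4]
orientation: [3.13, 0.273, 0.002]
ft_force: [-0.4, 0.2, -0.8]
width: 87.9
grasp_force: 0.0
```

```bash
python3 - <<'E'
from h import *
c=snap('wrist','w14'); p=(474.8,-1.4,.173)
overlay(c,'w14c',[(p,78,60,108,(0,0,255)),(p,46,36,142,(0,255,0)),(p,78,60,0,(0,255,255))],2,(150,90),(200,160))
cs=snap('side','side3')
b=cv2.resize(cv2.imread('pics/side3.png')[130:290,130:330],(400,320),interpolation=cv2.INTER_CUBIC)
cv2.imwrite('pics/c14.png',np.hstack([cv2.imread('pics/w14c.png'),b]))
a=cv2.imread('pics/side0.png').astype(int); d=np.abs(a-cv2.imread('pics/side3.png')).max(2)
print(ctrl.get_obs()['t'])
E
```

```text
36.3667
```

View pics/c14.png

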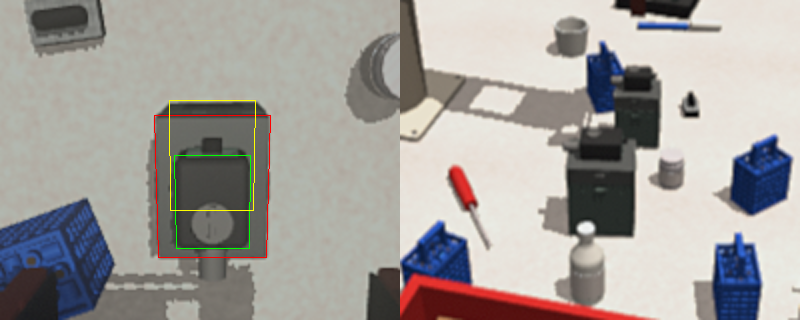

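Both filters are assembled. The small head's shell (crop 155–270, 115–257) lies on the overlay at seated height, the side view shows both heads level, and the other items are where they were.

```bash
python3 -c "
from workcell import ctrl
print(ctrl.close_job())"
```

```text
the job is handed in; nothing more can be done
None
```

Both filters are back together, each basket in its own housing with the matching pump head seated flat on the rim, and the job was handed in at about 36 s; no verdict was returned.

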